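# Clamp the sharpening stone in its holder with the wing screw

### The arm

A 6-joint arm with a two-finger parallel gripper is mounted at the origin on a cart in front of the work surface, level with it; the furniture and walls round the work are solid. World frame = base frame: x ahead of the robot, y to its left, z up, the work surface at z = 0. Lengths are in m, angles in rad, forces in N, time in s.
With the tool pointing down it reaches from about 0.275 to 0.725 m from the base axis. Payload 15.9 kg.
Tool frame: the origin (TCP) lies midway between the tips of the shut fingers; the grasp point (between the pads) lies 19 mm behind it; z points along the fingers, y is the line along which they close (so a half turn about z gives the same grasp; the last joint's range is limited). The gripper opens to 85 mm and grips with 20 to 120 N. Pads are 22 mm wide; open, the fingers measure 114 mm over their backs; the gripper's body (76 mm by 85 mm) begins 54 mm behind the grasp point. The pads swing forward as they close: fully open they stand 13 mm farther back than shut.
Start: joints at [1.34, 0.213, -0.034, 1.323, 0, 1.571], TCP at [0.114, 0.487, 0.231] pointing down, gripper open.
Joint ranges: [-2.98, 2.98], [-0.74, 1.72], [-1.14, 1.35], [-2.1, 2.04], [-1.57, 1.44], [-3.14, 3.14]. Speed limits (rad/s): [1.89, 1.89, 2.39, 2.57, 3.14, 3.14].

### API

Orientations are given as [roll, pitch, yaw] about the fixed x, y, z axes, in that order (R = Rz(yaw) Ry(pitch) Rx(roll)).
In Python, from station import r gives the robot as it stands.
- The arm moves only by the tool arm_command, never from a script. Its argument "increments" is a list that holds one entry, the list of rows, each a list of 5 numbers: the shift along the tool's x, y, z in m, then the turn about the tool's z in rad, then the closure in counts, from 0 (fully open) to 255 (shut). In form: [[[dx, dy, dz, turn, hand], ...]]. A call has 1 to 8 rows; each row is the pose to reach, as a shift and turn from the pose commanded when the call began, along the tool's axes at that moment; what a row does not reach only later rows make up. A row lasts 1/10 s, in which the tool goes at most 50 mm and 8.59 degrees, less where a joint would pass 70% of its speed; a pose out of reach is approached as far as the arm can. A call with a gripper value outside its range is refused whole. The fingers move at their own pace and stop on an object; the grip force is fixed at half the most. Time passes only in rows, so rows that repeat a pose let the fingers close. It gives the time, the measured TCP pose, the force, the opening and the grip force at its end, in the units of the state.
- r.sense(): the state, without advancing time (a new reading comes with each control period).
- r.grab_frame(name): name is "scene" or "top" or "wrist"; returns (picture, depth): 420x560x3 uint8, blue, green, red; 420x560 float32, m along the optical axis (not along the pixel's ray), 0 where there is no reading.
- r.camera_params(name): a dict with "intrinsics" (3x3 intrinsics, pixels), "R" (3x3) and "t" (3): a world point X has camera coordinates R X + t. Camera axes: x right, y down, z forward; pixel columns grow to the right and rows downward; lengths in m; the calibration is good to about 2 mm. A picture is of the moment at which its call begins: read the wrist's pose just before it. camera_params takes no time and is no camera call; for the wrist camera it gives the pose at the moment of the call.
- r.sign_off(): hands the job in; it is judged then, once.
The state is a dict: "time_s": time; "q": joint angles; "joint_vel": joint speeds; "effort": joint torques, N m; "position": TCP position; "ee_rot": TCP orientation; "ft_force": force on the tool from outside, world axes, zero at the start; "wrist_torque": the same for the moment, N m; "finger_gap": opening from 0.0 (shut) to 1.0 (fully open); "grasp_force": force on a finger pad.
Only numpy, scipy, OpenCV 4.12 (cv2) and the standard library are available. Lean on these libraries where they do the work, as an engineer would, in place of code of your own. Each camera call takes 0.05 s, during which the arm holds its last target. There are 200 camera calls.

### The job

Make the sharpening stone ready for use with fingertip pushes alone, lifting nothing: push the stone until its whole long side lies flat against the holder's back lip, then turn the wing screw with repeated fingertip strokes (clockwise seen from the wing end) until the stone is clamped firmly between the jaw's pad and the end stop, still flat on the board and against the lip. Leave the scissors, peeler, mug and brush where they are.

Things in the scene. Friction and masses are not known exactly. Their poses are not given: they have to be found in the camera images.
- holder: Bamboo board of a sharpening-stone holder, fixed on the worktop: 100 (x) x 245 (y) mm, upper face 15 mm above the worktop. Origin on the worktop below the board's mid-width, 110 mm from its stop end, 135 mm from its screw end. Axes: x away from the robot, towards the back lip; y along the board from wing screw to end stop; z up. 'Holder x, y' below are in this frame.
- lip (a point): Back lip, a thin aluminium strip along the board's far edge: this point is at the foot of its upright inner face, mid-length (holder x = +29, y = +6 mm, 15 mm above the worktop). The lip runs 78 mm to either side along y and rises 12 mm above the board.
- block (a point): Where the screw's axis leaves the outer face of the screw block (holder x = 0, y = -135 mm, 34 mm above the worktop). The block is 46 mm wide in x, 16 mm thick (y -135 to -119) and its top is 46 mm above the worktop. Beyond it (y < -135 mm) there is only the wing screw over bare worktop.
- end_stop: Fixed rubber-faced stop across the board's end opposite the screw, 60 mm wide, top 37 mm above the worktop; its face towards the stone is at holder y = +85 mm. Its origin and axes coincide with the holder's.
- stone: Loose two-layer sharpening stone, 50 (its x) x 150 (its y) x 25 (z) mm, about 0.45 kg, lying on the board askew and off the lip. Origin at the centre of its underside. Flush with the lip its origin is at holder x = +4 mm; touching the end stop, at y = +10 mm. The jaw slides it along y to the stop, but not towards the lip.
- pad: Rubber pad on the moving jaw, 46 mm wide, top 39 mm above the worktop, facing the stone's screw end. Origin and axes coincide with the holder's when the screw is at 0; it moves along +y with the jaw. Its pressing face is at y = -80 mm from its origin. It squashes springily, about 6 N per mm.
- wing_screw (a joint): Turn of the wing screw, rad; 0 = backed fully off, grows as it tightens (upper wing goes towards holder +x, then down on the far side). 6 mm of jaw travel a turn. The pad meets a stone that touches the stop at 15.7; the clamp is firm from 18.5; the screw ends at 22. Stiff (0.06 N m) either way, stays where left; a finger rubbing a wing can drag it back. At multiples of pi the wings are upright.
- wings (a point): Point on the screw's axis at the middle of its two opposite wings: holder x = 0, 34 mm up, y = -180 mm with the screw at 0, -159 mm at its end. The frame turns with the screw: z along the wings, y along the axis. Each wing is a rounded ear reaching 27 mm from the axis, 5 mm thick, 14 to 18 mm wide along the axis; hub radius 9.5 mm. A 16 mm collar keeps them off the screw block.
- scissors: Household scissors lying on the worktop behind the holder, about 200 mm long, 11 mm thick; leave alone.
- peeler: Vegetable peeler, 170 mm long, lying behind the holder; leave alone.
- mug: Spotted mug, 93 mm high, standing behind the left end of the holder; leave alone.
- brush: Wooden dish brush, 154 x 61 x 46 mm, lying left of the holder; leave alone.

How it is judged:
By the outcome, as a careful person would: the job done as asked, in the order asked, and still so for the second after the job is handed in, with the robot touching nothing.
It also fails if it takes over 70 s, if anything falls off the work surface, if the arm or the gripper's body presses on something with over 40 N, if the wrist force passes 120 N, or if a joint passes its speed limit or range.

## Working session

There is one attempt and no reset: what is moved stays moved. The work goes in short steps, Python scripts to look and compute and a tool call to move; the robot and the scene stay as the last step left them, time stands still between calls to the robot, and variables do not carry over. Pictures are saved under pics/ and viewed, at most 12 in all, crops included, and the job is handed in when it is done.

Besides the shell and the picture viewer there is one more tool, called after "Call:" as a command line: name --argument value ..., lists and objects as JSON in quotes. arm_command: Moves the arm, as the interface text tells. Its arguments: {"type":"object","properties":{"increments":{"type":"array","items":{"type":"array","items":{"type":"array","items":{"type":"number"}}}}},"required":["increments"]}

```bash
mkdir -p pics; cat > h.py <<'E'
import numpy as np,cv2
from station import r
def cam(n):
    c=r.camera_params(n);return np.array(c["intrinsics"]),np.array(c["R"]),np.array(c["t"])
def ray(n,uv,z,c=None):
    K,R,t=c or cam(n);uv=np.atleast_2d(uv).astype(float)
    d=(R.T@np.linalg.inv(K)@np.c_[uv,np.ones(len(uv))].T).T;o=-R.T@t
    return o+d*((z-o[2])/d[:,2])[:,None]
def pts(depth,c):
    K,R,t=c;v,u=np.indices(depth.shape);p=np.stack([(u-K[0,2])/K[0,0]*depth,(v-K[1,2])/K[1,1]*depth,depth],-1)
    return (p-t)@R
E
python3 - <<'E'
from h import *
s=r.sense();print(s["time_s"],s["position"],s["ee_rot"],s["ft_force"])
for n in("top","scene"):
    c=cam(n);p,d=r.grab_frame(n);cv2.imwrite(f"pics/{n}0.png",p);np.savez(f"{n}0.npz",p=p,d=d)
    print(n,-c[1].T@c[2],c[1][2],c[0][0,0])
    print(ray(n,[[0,0],[560,0],[0,420],[560,420]],0,c).round(3))
E
```

```text
0.0 [0.1142931  0.48640897 0.23080557] [-3.14047236e+00 -1.69382620e-05  2.91079465e+00] [ 0.41672899 -0.75147566 -0.78997069]
top [ 0.39233886 -0.04858472  0.95152001] [ 0.20950445 -0.00817339 -0.97777353] 419.44955335339563
[[ 1.197  0.636  0.   ]
 [ 1.1   -0.815 -0.   ]
 [ 0.18   0.557  0.   ]
 [ 0.108 -0.613  0.   ]]
scene [-0.21077158 -0.68368335  0.56546661] [ 0.68961568  0.57152953 -0.44472937] 471.6734332269584
[[ 7.137 17.086  0.   ]
 [10.22   1.24   0.   ]
 [-0.106 -0.063  0.   ]
 [ 0.379 -0.689  0.   ]]
```

View pics/top0.png

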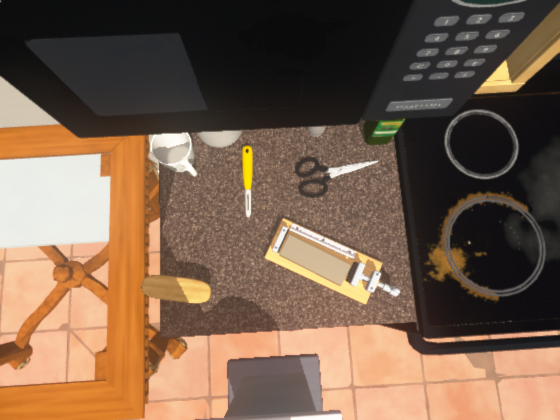

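View pics/scene0.png

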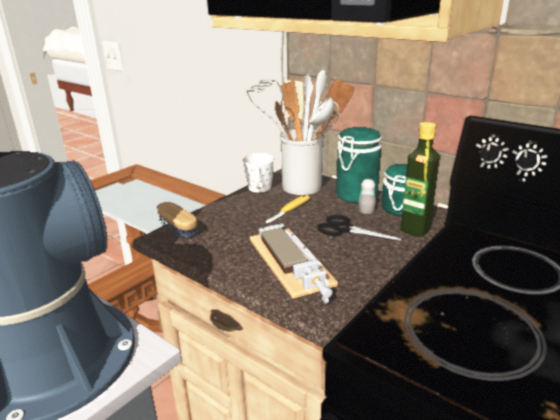

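The top view shows the holder with corners near (284,219), (265,258), (368,302) and (383,262). The stone sits around (313,258) and the wing screw is at about (393,291).

```bash
python3 - <<'E'
from h import *
f=np.load("top0.npz");p,d=f["p"],f["d"];c=cam("top")
P=pts(d,c)
x0,y0,x1,y1=255,205,415,315
cv2.imwrite("pics/crop.png",cv2.resize(p[y0:y1,x0:x1],None,fx=5,fy=5,interpolation=cv2.INTER_CUBIC))
hsv=cv2.cvtColor(p,cv2.COLOR_BGR2HSV)
print([ (uv,p[uv[1],uv[0]],hsv[uv[1],uv[0]],P[uv[1],uv[0]].round(3)) for uv in [(313,258),(340,287),(272,255),(393,291),(374,272),(320,240),(230,240)]])
roi=np.zeros(d.shape,bool);roi[y0:y1,x0:x1]=1
Z=P[...,2]
m=roi&(Z>0.008)&(Z<0.06)
b=np.uint8(m);n,l,st,_=cv2.connectedComponentsWithStats(b);i=1+np.argmax(st[1:,4]);print(st[i])
s=roi&(Z>0.034)&(Z<0.046)
s=cv2.morphologyEx(np.uint8(s),cv2.MORPH_OPEN,np.ones((7,7)))
q=P[s>0];rc=cv2.minAreaRect((q[:,:2]*1000).astype(np.float32));print("stone",rc,np.median(q[:,2]))
bb=roi&(hsv[...,1]>110)&(hsv[...,2]>130)&(hsv[...,0]<30)
cs=np.argwhere(bb)[:,::-1];w=ray("top",cs,0.015,c)
rc=cv2.minAreaRect((w[:,:2]*1000).astype(np.float32));print("board",rc,cv2.boxPoints(rc).round(1))
E
```

```text
[((313, 258), array([154, 186, 210], dtype=uint8), array([ 17,  68, 210], dtype=uint8), array([ 0.473, -0.122,  0.043])), ((340, 287), array([145, 230, 254], dtype=uint8), array([ 23, 109, 254], dtype=uint8), array([ 0.408, -0.178,  0.014])), ((272, 255), array([148, 234, 254], dtype=uint8), array([ 24, 106, 254], dtype=uint8), array([ 0.488, -0.033,  0.014])), ((393, 291), array([232, 234, 237], dtype=uint8), array([ 12,   5, 237], dtype=uint8), array([ 0.393, -0.286,  0.043])), ((374, 272), array([184, 188, 194], dtype=uint8), array([ 12,  13, 194], dtype=uint8), array([ 0.435, -0.25 ,  0.044])), ((320, 240), array([180, 188, 203], dtype=uint8), array([ 10,  29, 203], dtype=uint8), array([ 0.514, -0.143,  0.017])), ((230, 240), array([109, 129, 157], dtype=uint8), array([ 13,  78, 157], dtype=uint8), array([0.529, 0.061, 0.   ]))]
[ 265  218  135   86 5140]
stone ((469.97857666015625, -125.6715316772461), (149.3831787109375, 49.904815673828125), 59.45235061645508) 0.03952326478734278
board ((479.7165222167969, -127.71055603027344), (301.91552734375, 103.08660888671875), 61.530818939208984) [[ 362.4 -235.8]
 [ 453.1 -285. ]
 [ 597.   -19.6]
 [ 506.4   29.6]]
```

View pics/crop.png

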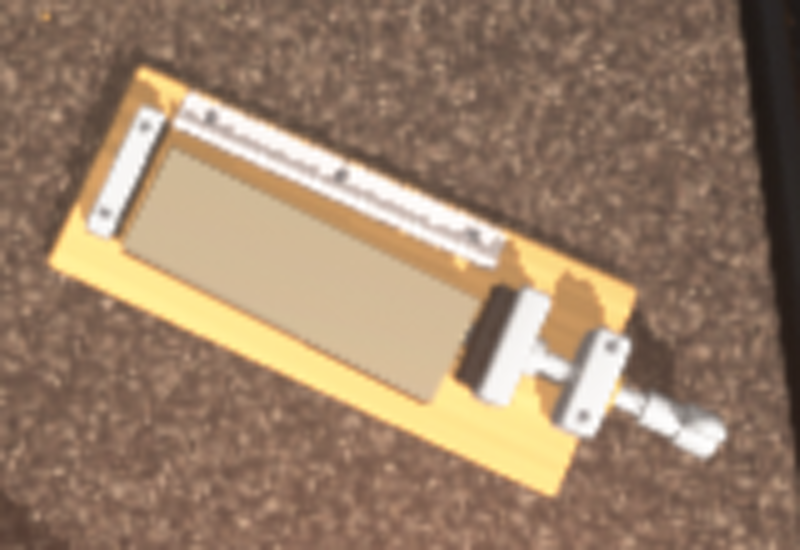

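The crop shows board corners at (140,68), (50,263), (557,495) and (637,290). The stone is slightly askew and off the lip, and the wing is around (700,432).

```bash
cat >> h.py <<'E'
def pose2(a): 
    return np.array([[np.cos(a),-np.sin(a)],[np.sin(a),np.cos(a)]])
E
python3 - <<'E'
from h import *
uv=np.array([[140,68],[50,263],[557,495],[637,290]])/5+[255,205]-.4
w=ray("top",uv,0.015)[:,:2]; L=np.array([[50,110],[-50,110],[-50,-135],[50,-135]])/1000
wc,lc=w.mean(0),L.mean(0);H=(L-lc).T@(w-wc);a=np.arctan2(H[0,1]-H[1,0],H[0,0]+H[1,1])
R=pose2(a);o=wc-R@lc;print("holder",o,a,np.degrees(a),"res",((w-o-(L@R.T))*1000).round(1).tolist())
toH=lambda q:(np.asarray(q)-o)@R
f=np.load("top0.npz");P=pts(f["d"],cam("top"));h=toH(P[...,:2])*1000
suv=np.array([[172,150],[125,250],[432,403],[482,295]])/5+[255,205]-.4
print("stone corners",(toH(ray("top",suv,0.04)[:,:2])*1000).round(1).tolist())
m=(h[...,1]<-138)&(h[...,1]>-230)&(abs(h[...,0])<40)&(P[...,2]>.01)
q=np.c_[h[m],P[m][:,2]*1000];print(q[np.argsort(q[:,1])].round(0).astype(int).tolist()[::3])
for y in(-159,-180,-135,10,85):print(y,o+R@np.array([0,y/1000]))
E
```

```text
holder [ 0.47557528 -0.13552289] -0.4889945408243251 -28.017323394171463 res [[-1.7, -0.4], [0.8, -1.7], [1.5, -0.1], [-0.6, 2.2]]
stone corners [[16.8, 79.1], [-31.6, 79.7], [-36.9, -66.8], [14.4, -68.7]]
[[-9, -183, 34], [-2, -183, 42], [-9, -182, 32], [9, -181, 34], [-8, -180, 36], [-4, -179, 43], [-9, -178, 36], [-5, -177, 41], [-3, -177, 49], [1, -176, 60], [6, -176, 40], [1, -175, 58], [-6, -174, 38], [-9, -173, 37], [-4, -173, 42], [2, -172, 61], [4, -172, 41], [-1, -171, 58], [-8, -170, 38], [-6, -169, 40], [8, -169, 39], [-9, -168, 32], [7, -167, 36], [5, -167, 40], [2, -167, 54], [-3, -166, 54], [1, -165, 52], [4, -165, 41], [1, -164, 40], [-4, -163, 42], [-7, -162, 33], [-3, -161, 40], [6, -160, 38], [1, -159, 41], [5, -159, 37], [-6, -158, 39], [2, -157, 40], [-5, -156, 36], [-8, -155, 35], [-4, -154, 42], [-2, -154, 40], [-7, -152, 37], [2, -152, 42], [-5, -151, 39], [4, -150, 36], [-4, -149, 35], [3, -148, 38], [2, -146, 38], [-1, -145, 37], [3, -144, 35], [0, -142, 38], [2, -141, 38], [-4, -139, 38]]
-159 [ 0.40088685 -0.27588898]
-180 [ 0.39102235 -0.2944279 ]
-135 [ 0.41216058 -0.25470165]
10 [ 0.48027266 -0.12669484]
85 [ 0.51550305 -0.06048442]
```

```bash
cat >> h.py <<'E'
from scipy.spatial.transform import Rotation as Ro
O=np.array([0.4756,-0.1355]);A=-0.489
def h2w(x,y,z): return np.r_[O+pose2(A)@np.array([x,y])/1000,z/1000]
def w2h(p): return np.r_[(np.asarray(p[:2])-O)@pose2(A)*1000,p[2]*1000]
def go(*T):   # tool-frame shifts (mm) from now to holder-frame TCP targets (mm)
    s=r.sense();R=Ro.from_euler("xyz",s["ee_rot"]).as_matrix()
    print("t",s["time_s"],"tcpH",w2h(s["position"]).round(1),"yaw",s["ee_rot"].round(3),"F",s["ft_force"].round(1),"q",s["q"].round(2),s["finger_gap"])
    for t in T: print(t,((h2w(*t)-s["position"])@R*1000).round(1))
E
python3 -c "
from h import *
go((-85,6,150))"
```

```text
t 0.1 tcpH [-611.1  379.4  230.9] yaw [-3.141 -0.     2.911] F [0.7 0.3 0.6] q [ 1.34  0.21 -0.03  1.32  0.    1.57] 0.998678273583265
(-85, 6, 150) [-413.3 -495.3   81.3]
```

Call:
arm_command --increments '[[[-0.03,-0.035,0.02,0.03,0],[-0.06,-0.07,0.04,0.06,0],[-0.09,-0.105,0.06,0.1,0],[-0.12,-0.14,0.08,0.14,0],[-0.15,-0.175,0.08,0.18,0],[-0.18,-0.21,0.08,0.22,0],[-0.21,-0.245,0.08,0.258,0],[-0.24,-0.28,0.08,0.258,0]]]'

```text
time_s: 0.9
position: [0.283, 0.1601, 0.1513]
ee_rot: [3.141, 0.0, 2.652]
ft_force: [1.6, 0.9, -0.3]
finger_gap: 1.001
grasp_force: 0.0
```

```bash
python3 -c "
from h import *
go((-85,6,150))"
```

```text
t 0.9 tcpH [-308.8  170.5  151.3] yaw [3.141 0.    2.652] F [ 1.6  0.9 -0.3] q [ 0.51 -0.11 -0.59  1.1  -0.    1.  ] 1.0006058096689825
(-85, 6, 150) [-224.  -164.3    1.3]
```

Call:
arm_command --increments '[[[-0.035,-0.025,0,0,0],[-0.07,-0.05,0,0,0],[-0.105,-0.075,0,0,0],[-0.14,-0.1,0,0,0],[-0.18,-0.13,0,0,0],[-0.224,-0.164,0,0,0],[-0.224,-0.164,0,0,0]]]'

```text
time_s: 1.6
position: [0.4049, -0.0923, 0.151]
ee_rot: [-3.141, 0.001, 2.648]
ft_force: [-1.0, 0.7, 0.2]
finger_gap: 1.002
grasp_force: 0.0
```

```bash
python3 - <<'E'
from h import *
go((-85,0,11),(-50,0,11))
p,d=r.grab_frame("wrist");c=cam("wrist");cv2.imwrite("pics/w1.png",p);np.savez("w1.npz",p=p,d=d,K=c[0],R=c[1],t=c[2])
E
```

```text
t 1.6 tcpH [-82.7   4.9 151. ] yaw [-3.141e+00  1.000e-03  2.648e+00] F [-1.   0.7  0.2] q [-0.22  0.07 -0.4   1.09 -0.    0.27] 1.0021510135566167
(-85, 0, 11) [  2.4  -4.8 140. ]
(-50, 0, 11) [-32.6  -4.7 140. ]
```

View pics/w1.png

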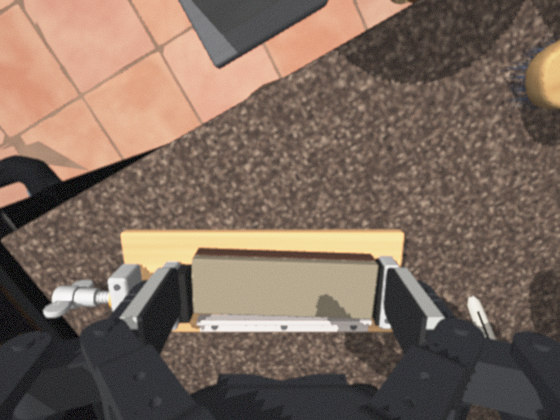

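The wrist view shows the board's near edge from (122,232) to (404,232), the stone's near top edge from (196,258) to (377,262), and the wing near (60,300). I'll check the holder calibration from this view.

```bash
python3 - <<'E'
from h import *
f=np.load("w1.npz");c=(f["K"],f["R"],f["t"])
for uv,z in [((122,232),.015),((404,232),.015),((194,256),.04),((378,262),.04),((193,317),.04),((374,319),.04),((200,329),.027),((370,328),.027)]:print(uv,w2h(ray("wrist",[uv],z,c)[0]).round(1))
P=pts(f["d"],c);h=np.c_[(P[...,:2].reshape(-1,2)-O)@pose2(A)*1000,P[...,2].ravel()*1000]
m=(h[:,1]<-140)&(h[:,1]>-200)&(abs(h[:,0])<40)&(h[:,2]>47);print(len(h[m]),h[m].mean(0),h[m].min(0),h[m].max(0))
E
```

```text
(122, 232) [ -52.8 -130.7   15. ]
(404, 232) [-51.9 109.3  15. ]
(194, 256) [-41.7 -64.2  40. ]
(378, 262) [-36.   81.8  40. ]
(193, 317) [ 13.9 -69.3  40. ]
(374, 319) [16.3 82.4 40. ]
(200, 329) [ 35.  -67.8  27. ]
(370, 328) [34.5 83.4 27. ]
298 [  -3.65317206 -171.52923221   54.90855922] [  -6.14209555 -181.53763263   47.1316191 ] [   0.27839885 -163.66465435   61.69936988]
```

Call:
arm_command --increments '[[[0.002,-0.003,0.045,0,0],[0.002,-0.003,0.09,0,0],[0.002,-0.003,0.137,0,0],[-0.015,-0.003,0.137,0,0],[-0.03,-0.003,0.137,0,0],[-0.035,-0.003,0.137,0,0],[-0.038,-0.003,0.137,0,0],[-0.041,-0.003,0.137,0,0]]]'

```text
time_s: 2.45
position: [0.4377, -0.1094, 0.0144]
ee_rot: [-3.141, -0.001, 2.653]
ft_force: [-3.6, 1.3, 2.0]
finger_gap: 0.997
grasp_force: 1.8
```

```bash
python3 - <<'E'
from h import *
go((-32,0,14))
E
```

```text
t 2.45 tcpH [-45.7   5.3  14.4] yaw [-3.141e+00 -1.000e-03  2.653e+00] F [-3.6  1.3  2. ] q [-0.24  0.28 -0.54  0.76  0.    0.24] 0.9971215785275932
(-32, 0, 14) [-13.7  -5.3   0.4]
```

Call:
arm_command --increments '[[[-0.003,0,0,0,0],[-0.006,0,0,0,0],[-0.008,0,0,0,0],[-0.01,0,0,0,0],[-0.011,0,0,0,0],[-0.012,0,0,0,0]]]'

```text
time_s: 3.05
position: [0.4484, -0.1153, 0.0143]
ee_rot: [3.142, -0.001, 2.653]
ft_force: [-5.4, 4.2, 3.8]
finger_gap: 1.002
grasp_force: 3.4
```

```bash
python3 - <<'E'
from h import *
go((-32,0,14))
E
```

```text
t 3.05 tcpH [-33.5   5.   14.3] yaw [ 3.142e+00 -1.000e-03  2.653e+00] F [-5.4  4.2  3.8] q [-0.25  0.3  -0.51  0.76  0.    0.24] 1.0015503748481296
(-32, 0, 14) [-1.5 -5.   0.3]
```

Call:
arm_command --increments '[[[-0.001,0,0,0,0],[-0.002,0,0,0,0],[-0.003,0,0,0,0]]]'

```text
time_s: 3.35
position: [0.4498, -0.1161, 0.0142]
ee_rot: [3.141, -0.003, 2.653]
ft_force: [-18.1, 11.3, 19.3]
finger_gap: 1.0
grasp_force: 10.7
```

Call:
arm_command --increments '[[[-0.001,0,0,0,0],[-0.001,0,0,0,0],[0.01,0,0,0,0],[0.035,0,0,0,0],[0.035,0,-0.05,0,0],[0.035,0,-0.1,0,0],[0.035,0,-0.137,0,0],[0.035,0,-0.137,0,0]]]'

```text
time_s: 4.15
position: [0.4234, -0.1012, 0.1562]
ee_rot: [3.14, 0.008, 2.653]
ft_force: [0.5, 0.2, -1.2]
finger_gap: 0.996
grasp_force: 0.0
```

```bash
python3 - <<'E'
from h import *
go((-45,-172,90),(-45,-172,150))
p,d=r.grab_frame("wrist");c=cam("wrist");cv2.imwrite("pics/w2.png",cv2.resize(p[215:345,30:430],None,fx=2,fy=2,interpolation=cv2.INTER_CUBIC));np.savez("w2.npz",p=p,d=d,K=c[0],R=c[1],t=c[2])
E
```

```text
t 4.15 tcpH [-62.2   5.8 156.2] yaw [3.14  0.008 2.653] F [ 0.5  0.2 -1.2] q [-0.23  0.1  -0.36  1.1  -0.    0.25] 0.9955170428375765
(-45, -172, 90) [ -16.6 -177.9   65.9]
(-45, -172, 150) [ -17.1 -177.8    5.9]
```

View pics/w2.png

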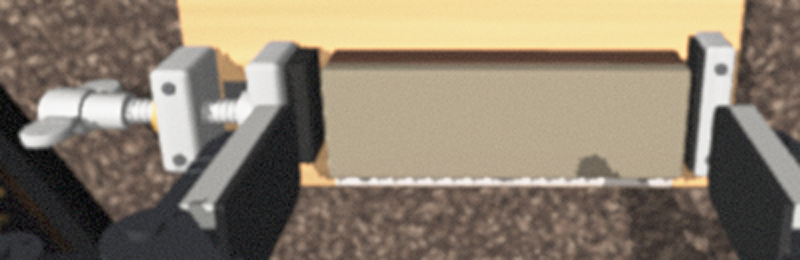

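The stone's far edge now runs parallel along the lip, from about (335,180) to (680,180) in the crop. It is flush, so I'll move to the wing.

Call:
arm_command --increments '[[[-0.004,-0.045,0,0,255],[-0.008,-0.09,0,0,255],[-0.012,-0.135,0.02,0,255],[-0.017,-0.179,0.06,0,255],[-0.017,-0.179,0.066,0,255],[-0.017,-0.179,0.066,0,255],[-0.017,-0.179,0.066,0,255]]]'

```text
time_s: 4.9
position: [0.3515, -0.2661, 0.0852]
ee_rot: [3.141, -0.001, 2.653]
ft_force: [0.4, 0.0, 0.1]
finger_gap: -0.002
grasp_force: 0.0
```

```bash
python3 - <<'E'
from h import *
go((-45,-173,48),(-20,-173,48),(10,-173,47),(24,-173,45),(24,-173,14))
p,d=r.grab_frame("wrist");cv2.imwrite("pics/w3.png",p)
E
```

```text
t 4.9 tcpH [ -48.2 -173.6   85.2] yaw [ 3.141e+00 -1.000e-03  2.653e+00] F [0.4 0.  0.1] q [-0.65  0.18 -0.46  0.93  0.   -0.16] -0.0023088162079082054
(-45, -173, 48) [-3.2  0.6 37.2]
(-20, -173, 48) [-28.2   0.6  37.2]
(10, -173, 47) [-58.2   0.6  38.1]
(24, -173, 45) [-72.2   0.6  40.1]
(24, -173, 14) [-72.3   0.6  71.1]
```

View pics/w3.png

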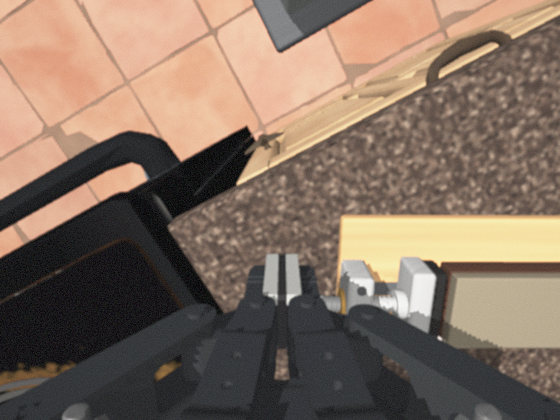

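The closed fingertips, at (282,280), line up with the wing along the screw axis. First stroke:

Call:
arm_command --increments '[[[-0.003,0,0.037,0,255],[-0.02,0,0.037,0,255],[-0.032,0,0.037,0,255],[-0.042,0,0.037,0,255],[-0.052,0,0.037,0,255],[-0.062,0,0.037,0,255],[-0.073,0,0.039,0,255],[-0.073,0,0.04,0,255]]]'

```text
time_s: 5.75
position: [0.418, -0.302, 0.0456]
ee_rot: [-3.141, 0.002, 2.653]
ft_force: [2.5, -1.3, 4.0]
finger_gap: 0.001
grasp_force: 2.2
```

```bash
python3 - <<'E'
from h import *
go((24,-173,14))
E
```

```text
t 5.75 tcpH [  27.4 -174.    45.6] yaw [-3.141e+00  2.000e-03  2.653e+00] F [ 2.5 -1.3  4. ] q [-0.63  0.35 -0.33  0.88  0.   -0.14] 0.0014217205685304814
(24, -173, 14) [ 3.5  1.  31.6]
```

Call:
arm_command --increments '[[[0,0,0.008,0,255],[0.001,0,0.016,0,255],[0.003,0,0.024,0,255],[0.004,0,0.031,0,255],[0.004,0,0.031,0,255],[-0.002,0,0.026,0,255],[-0.004,0,-0.01,0,255],[0,0,-0.045,0,255]]]'

```text
time_s: 6.55
position: [0.4161, -0.3009, 0.0913]
ee_rot: [3.141, -0.001, 2.653]
ft_force: [0.2, 0.5, -0.0]
finger_gap: 0.005
grasp_force: 0.0
```

Call:
arm_command --increments '[[[0.035,0,0.0,0,255],[0.078,0,0.0,0,255],[0.078,0,0.0,0,255]]]'

```text
time_s: 6.85
position: [0.343, -0.2616, 0.0902]
ee_rot: [3.141, -0.004, 2.652]
ft_force: [1.3, -0.1, 0.0]
finger_gap: -0.006
grasp_force: 0.0
```

```bash
python3 - <<'E'
from h import *
go((-45,-170,48),(27,-170,45),(24,-170,14))
p,d=r.grab_frame("top");c=cam("top");cv2.imwrite("pics/t4.png",cv2.resize(p[205:315,255:415],None,fx=5,fy=5,interpolation=cv2.INTER_CUBIC))
P=pts(d,c);h=np.c_[(P[...,:2].reshape(-1,2)-O)@pose2(A)*1000,P[...,2].ravel()*1000]
m=(h[:,1]<-140)&(h[:,1]>-200)&(abs(h[:,0])<35)&(h[:,2]>45)&(h[:,2]<66);print(h[m].round(0).tolist())
E
```

```text
t 6.85 tcpH [ -57.8 -173.6   90.2] yaw [ 3.141 -0.004  2.652] F [ 1.3 -0.1  0. ] q [-0.65  0.16 -0.47  0.94 -0.   -0.16] -0.0056446302630780345
(-45, -170, 48) [-13.    3.6  42.2]
(27, -170, 45) [-85.    3.6  44.9]
(24, -170, 14) [-82.1   3.6  75.9]
[[-4.0, -163.0, 51.0], [-3.0, -166.0, 49.0], [-7.0, -162.0, 51.0], [-7.0, -163.0, 54.0], [-6.0, -165.0, 57.0], [-5.0, -167.0, 55.0], [-3.0, -170.0, 49.0], [-2.0, -173.0, 46.0], [-9.0, -164.0, 56.0], [-8.0, -165.0, 56.0], [-7.0, -167.0, 56.0], [-6.0, -169.0, 56.0], [-5.0, -172.0, 52.0], [-4.0, -175.0, 50.0], [-10.0, -166.0, 56.0], [-9.0, -168.0, 58.0], [-8.0, -169.0, 59.0], [-8.0, -171.0, 59.0], [-7.0, -174.0, 58.0], [-5.0, -177.0, 53.0], [-11.0, -169.0, 57.0], [-10.0, -170.0, 59.0], [-9.0, -172.0, 57.0], [-9.0, -174.0, 58.0], [-7.0, -177.0, 56.0], [-6.0, -179.0, 54.0], [-11.0, -173.0, 56.0], [-10.0, -175.0, 57.0], [-10.0, -176.0, 59.0]]
```

View pics/t4.png

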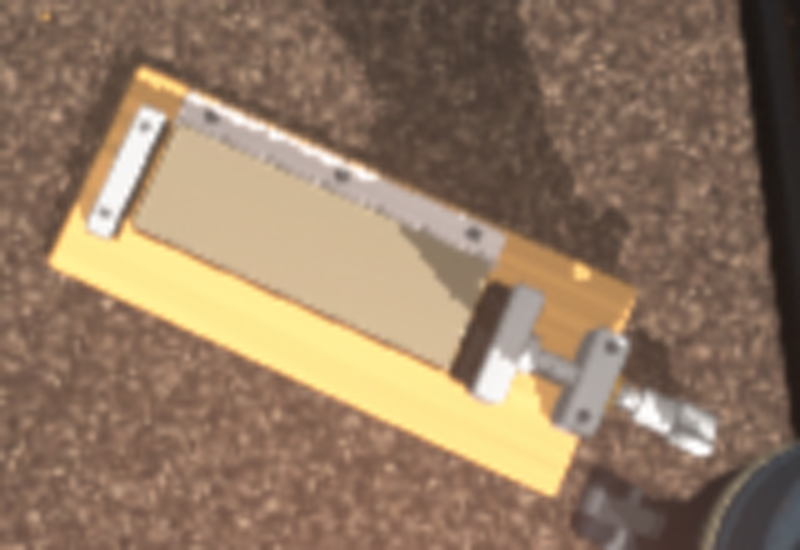

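The wing now leans about 25° to the near side, with its ear around (695,430). The jaw has advanced to about (480,345) and the stone is still flush. Second stroke:

Call:
arm_command --increments '[[[-0.015,0.004,0.042,0,255],[-0.025,0.004,0.042,0,255],[-0.037,0.004,0.042,0,255],[-0.048,0.004,0.042,0,255],[-0.058,0.004,0.042,0,255],[-0.068,0.004,0.042,0,255],[-0.079,0.004,0.042,0,255],[-0.085,0.004,0.044,0,255]]]'

```text
time_s: 7.7
position: [0.4258, -0.3016, 0.0469]
ee_rot: [-3.141, 0.002, 2.653]
ft_force: [1.0, 0.0, 0.7]
finger_gap: -0.004
grasp_force: 0.0
```

```bash
python3 - <<'E'
from h import *
go((24,-170,14))
E
```

```text
t 7.7 tcpH [  34.  -170.1   46.9] yaw [-3.141e+00  2.000e-03  2.653e+00] F [1.  0.  0.7] q [-0.62  0.36 -0.31  0.89  0.   -0.13] -0.004237687952775873
(24, -170, 14) [10.1  0.1 32.8]
```

Call:
arm_command --increments '[[[0.009,0,0.002,0,255],[0.009,0,0.01,0,255],[0.009,0,0.018,0,255],[0.009,0,0.025,0,255],[0.01,0,0.032,0,255],[0.01,0,0.032,0,255],[0.003,0,0.027,0,255],[0.002,0,-0.01,0,255]]]'

```text
time_s: 8.5
position: [0.4208, -0.2985, 0.0541]
ee_rot: [3.141, -0.006, 2.653]
ft_force: [0.7, -0.5, 0.2]
finger_gap: -0.002
grasp_force: 0.0
```

```bash
python3 - <<'E'
from h import *
go((27,-168,90),(-50,-168,90))
E
```

```text
t 8.5 tcpH [  28.2 -169.7   54.1] yaw [ 3.141 -0.006  2.653] F [ 0.7 -0.5  0.2] q [-0.62  0.35 -0.31  0.91 -0.   -0.13] -0.0017314952402475749
(27, -168, 90) [  1.4   1.7 -35.9]
(-50, -168, 90) [ 78.4   1.7 -35.4]
```

Call:
arm_command --increments '[[[0,0,-0.036,0,255],[0.0,0.001,-0.036,0,255],[0.04,0.001,-0.036,0,255],[0.078,0.001,-0.036,0,255],[0.078,0.001,-0.036,0,255],[0.078,0.001,-0.036,0,255]]]'

```text
time_s: 9.1
position: [0.3539, -0.2622, 0.0928]
ee_rot: [-3.141, 0.0, 2.653]
ft_force: [1.4, -0.7, 0.7]
finger_gap: -0.001
grasp_force: 0.0
```

```bash
cat >> h.py <<'E'
def wing():
    p,d=r.grab_frame("top");c=cam("top")
    P=pts(d,c);h=np.c_[(P[...,:2].reshape(-1,2)-O)@pose2(A)*1000,P[...,2].ravel()*1000]
    m=(h[:,1]<-140)&(h[:,1]>-200)&(abs(h[:,0])<35)&(h[:,2]>46)&(h[:,2]<66)
    q=h[m];print("ear n",len(q),q.mean(0).round(1),q.min(0).round(1),q.max(0).round(1))
    g=lambda n,lo,hi,xm:print(n,np.percentile(h[(h[:,1]>lo)&(h[:,1]<hi)&(abs(h[:,0])<xm)&(h[:,2]>31)&(h[:,2]<48),1],[0,5,50,95,100]).round(1))
    g("jaw",-112,-69,22)
    return p
E
python3 - <<'E'
from h import *
go((-45,-167,48),(27,-167,46),(24,-167,14))
p=wing();cv2.imwrite("pics/t5.png",cv2.resize(p[205:315,255:415],None,fx=5,fy=5,interpolation=cv2.INTER_CUBIC))
E
```

```text
t 9.1 tcpH [ -48.  -169.    92.8] yaw [-3.141  0.     2.653] F [ 1.4 -0.7  0.7] q [-0.64  0.17 -0.45  0.95 -0.   -0.15] -0.0010422911789995683
(-45, -167, 48) [-2.9  2.  44.8]
(27, -167, 46) [-74.9   2.   46.8]
(24, -167, 14) [-71.9   2.   78.8]
ear n 31 [  -8.6 -167.3   54. ] [ -12.8 -176.1   47.4] [  -4.  -159.4   59.8]
jaw [-111.9 -106.1  -82.3  -70.4  -69.3]
```

View pics/t5.png

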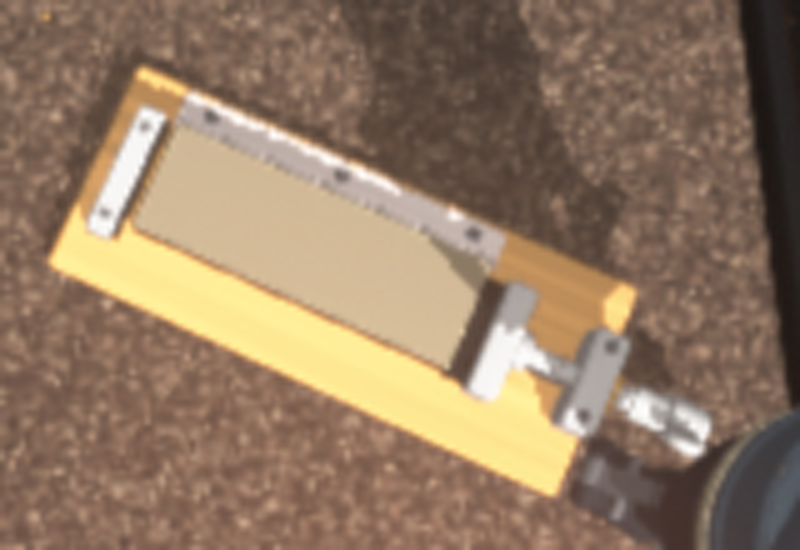

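The wing leans near side again, the jaw has advanced to about (490,345), and the stone is unmoved with the pad about to touch it. Third stroke:

Call:
arm_command --increments '[[[-0.006,0.002,0.044,0,255],[-0.016,0.002,0.044,0,255],[-0.028,0.002,0.044,0,255],[-0.039,0.002,0.044,0,255],[-0.05,0.002,0.044,0,255],[-0.061,0.002,0.044,0,255],[-0.072,0.002,0.045,0,255],[-0.075,0.002,0.046,0,255]]]'

```text
time_s: 9.95
position: [0.4228, -0.2966, 0.0467]
ee_rot: [-3.141, 0.002, 2.653]
ft_force: [-0.6, 1.0, 2.3]
finger_gap: 0.001
grasp_force: 1.0
```

```bash
python3 - <<'E'
from h import *
go((24,-167,14))
E
```

```text
t 9.95 tcpH [  29.  -167.    46.7] yaw [-3.141e+00  2.000e-03  2.653e+00] F [-0.6  1.   2.3] q [-0.61  0.36 -0.33  0.88  0.   -0.12] 0.0008476486674788269
(24, -167, 14) [ 5.1  0.  32.6]
```

Call:
arm_command --increments '[[[0.004,0,0.004,0,255],[0.005,0,0.012,0,255],[0.005,0,0.02,0,255],[0.005,0,0.026,0,255],[0.005,0,0.032,0,255],[0.005,0,0.032,0,255],[-0.002,0,0.027,0,255],[-0.003,0,-0.01,0,255]]]'

```text
time_s: 10.75
position: [0.4223, -0.2959, 0.054]
ee_rot: [3.141, -0.006, 2.653]
ft_force: [-0.5, -0.5, -0.3]
finger_gap: -0.004
grasp_force: 0.0
```

Call:
arm_command --increments '[[[0,0,-0.036,0,255],[0.0,0.001,-0.036,0,255],[0.04,0.001,-0.036,0,255],[0.078,0.001,-0.036,0,255],[0.078,0.001,-0.036,0,255],[0.078,0.001,-0.036,0,255]]]'

```text
time_s: 11.35
position: [0.3554, -0.2596, 0.0927]
ee_rot: [-3.141, 0.001, 2.653]
ft_force: [-0.1, -0.9, 0.9]
finger_gap: -0.003
grasp_force: 0.0
```

```bash
python3 - <<'E'
from h import *
go((-45,-164,48),(27,-164,46),(24,-164,14))
p=wing();cv2.imwrite("pics/t6.png",cv2.resize(p[205:315,255:415],None,fx=5,fy=5,interpolation=cv2.INTER_CUBIC))
E
```

```text
t 11.35 tcpH [ -47.8 -166.    92.7] yaw [-3.141e+00  1.000e-03  2.653e+00] F [-0.1 -0.9  0.9] q [-0.63  0.17 -0.45  0.95 -0.   -0.14] -0.0029415848357010536
(-45, -164, 48) [-2.8  2.  44.7]
(27, -164, 46) [-74.8   2.   46.8]
(24, -164, 14) [-71.8   2.   78.8]
ear n 31 [  -8.3 -163.6   54. ] [ -12.5 -172.8   46.3] [  -3.6 -157.    60.4]
jaw [-111.9 -105.8  -81.2  -70.6  -69. ]
```

View pics/t6.png

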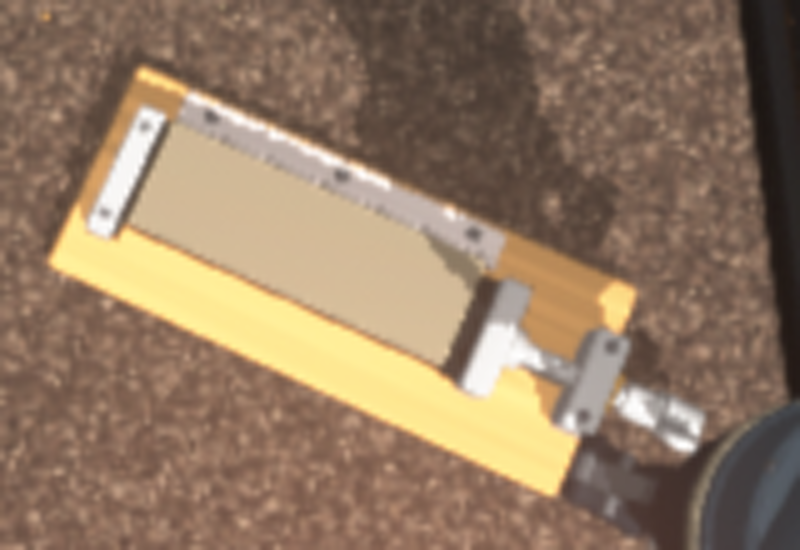

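The stone has slid about 3 mm to the stop, its end now near (130,230), and is still flush. That matches the screw being near 15.2. Fourth stroke:

Call:
arm_command --increments '[[[-0.006,0.002,0.044,0,255],[-0.016,0.002,0.044,0,255],[-0.028,0.002,0.044,0,255],[-0.039,0.002,0.044,0,255],[-0.05,0.002,0.044,0,255],[-0.061,0.002,0.044,0,255],[-0.072,0.002,0.045,0,255],[-0.075,0.002,0.046,0,255]]]'

```text
time_s: 12.2
position: [0.4242, -0.294, 0.0467]
ee_rot: [-3.141, 0.002, 2.653]
ft_force: [-1.7, 0.5, 1.6]
finger_gap: -0.002
grasp_force: 1.0
```

Call:
arm_command --increments '[[[0.003,0,0.004,0,255],[0.004,0,0.012,0,255],[0.004,0,0.02,0,255],[0.004,0,0.026,0,255],[0.004,0,0.032,0,255],[0.004,0,0.032,0,255],[-0.002,0,0.027,0,255],[-0.003,0,-0.01,0,255]]]'

```text
time_s: 13.0
position: [0.4235, -0.2932, 0.054]
ee_rot: [3.141, -0.006, 2.653]
ft_force: [0.5, -0.1, 0.9]
finger_gap: 0.0
grasp_force: 0.0
```

Call:
arm_command --increments '[[[0,0,-0.036,0,255],[0.0,0.001,-0.036,0,255],[0.04,0.001,-0.036,0,255],[0.078,0.001,-0.036,0,255],[0.078,0.001,-0.036,0,255],[0.078,0.001,-0.036,0,255]]]'

```text
time_s: 13.6
position: [0.3567, -0.2569, 0.0927]
ee_rot: [-3.142, 0.001, 2.653]
ft_force: [0.7, 0.3, -0.0]
finger_gap: 0.002
grasp_force: 0.0
```

```bash
python3 - <<'E'
from h import *
go((-45,-161,48),(27,-161,46),(24,-161,14))
p=wing();cv2.imwrite("pics/t7.png",cv2.resize(p[205:315,255:415],None,fx=5,fy=5,interpolation=cv2.INTER_CUBIC))
E
```

```text
t 13.6 tcpH [ -47.9 -163.    92.7] yaw [-3.142e+00  1.000e-03  2.653e+00] F [ 0.7  0.3 -0. ] q [-0.62  0.17 -0.45  0.95 -0.   -0.14] 0.0017612378400933707
(-45, -161, 48) [-2.9  2.  44.7]
(27, -161, 46) [-74.9   2.   46.8]
(24, -161, 14) [-71.9   2.   78.8]
ear n 30 [  -9.2 -160.9   53.9] [ -13.6 -168.5   47.4] [  -4.6 -153.8   61.2]
jaw [-111.4 -105.6  -80.   -70.2  -69.1]
```

View pics/t7.png

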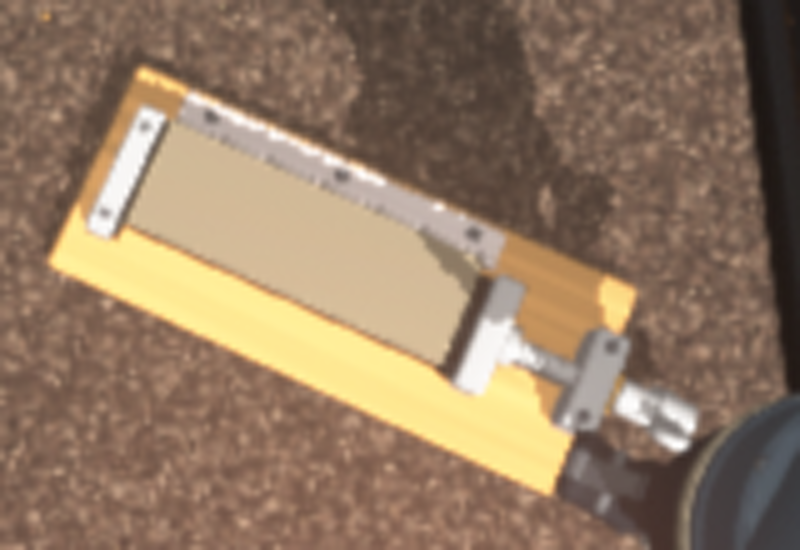

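The stone is unmoved, the pad is visibly squashed at about (468,330), and the screw is near 18.3. I'll add a partial fifth stroke and watch the force in case the screw reaches its end.

Call:
arm_command --increments '[[[-0.006,0.002,0.044,0,255],[-0.016,0.002,0.044,0,255],[-0.026,0.002,0.044,0,255],[-0.034,0.002,0.044,0,255],[-0.042,0.002,0.044,0,255]]]'

```text
time_s: 14.15
position: [0.3959, -0.2753, 0.0493]
ee_rot: [3.141, 0.0, 2.653]
ft_force: [-4.6, 2.7, -1.4]
finger_gap: 0.001
grasp_force: 2.1
```

Call:
arm_command --increments '[[[-0.005,0,0,0,255],[-0.01,0,0,0,255],[-0.013,0,0,0,255]]]'

```text
time_s: 14.45
position: [0.4068, -0.2813, 0.0486]
ee_rot: [-3.141, 0.0, 2.653]
ft_force: [-4.6, 1.4, 1.9]
finger_gap: 0.003
grasp_force: 1.7
```

```bash
python3 - <<'E'
from h import *
go((20,-161,48))
E
```

```text
t 14.45 tcpH [   7.7 -161.    48.6] yaw [-3.141  0.     2.653] F [-4.6  1.4  1.9] q [-0.6   0.31 -0.38  0.87 -0.   -0.12] 0.00288129734686983
(20, -161, 48) [-12.3   0.    0.6]
```

It passed upright with no end stop, so the screw is near 19.7. I'll push slightly more, then retract the way it came.

Call:
arm_command --increments '[[[-0.004,0,0,0,255],[-0.004,0,0,0,255],[0.006,0,-0.002,0,255],[0.02,0,-0.03,0,255],[0.06,0,-0.07,0,255],[0.1,0.02,-0.1,0,255],[0.13,0.04,-0.1,0,255],[0.13,0.04,-0.1,0,255]]]'

```text
time_s: 15.25
position: [0.308, -0.1819, 0.1495]
ee_rot: [3.141, 0.002, 2.654]
ft_force: [0.2, -0.8, -0.8]
finger_gap: 0.001
grasp_force: 0.0
```

```bash
python3 - <<'E'
from h import *
go()
p=wing();a=p[205:315,255:415]
cv2.imwrite("pics/t8.png",cv2.resize(a,None,fx=5,fy=5,interpolation=cv2.INTER_CUBIC))
E
```

```text
t 15.25 tcpH [-126.1 -119.7  149.5] yaw [3.141e+00 2.000e-03 2.654e+00] F [ 0.2 -0.8 -0.8] q [-0.53 -0.05 -0.53  1.08  0.   -0.05] 0.0007879092487452417
ear n 19 [  17.2 -160.8   47.4] [  -2.  -168.1   46.2] [  23.1 -152.9   49.5]
jaw [-111.8 -107.   -79.3  -69.7  -69. ]
```

View pics/t8.png

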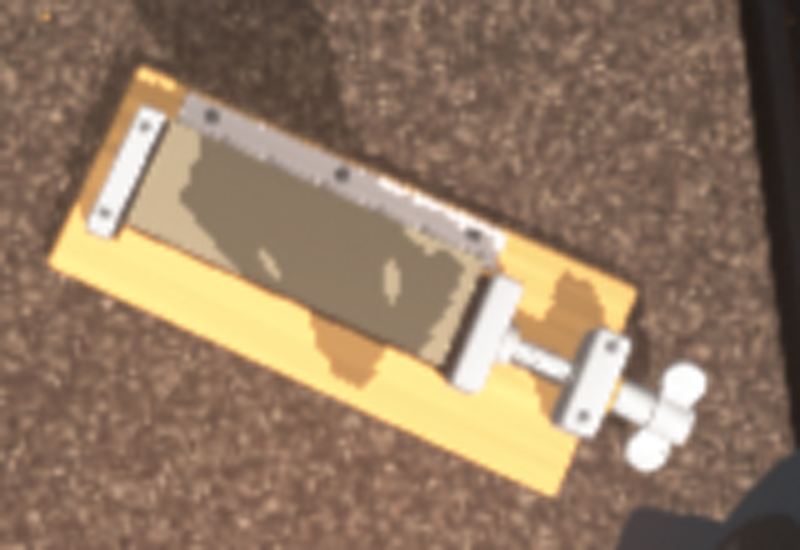

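The wing's far ear, at (685,383), sits about 60° past upright, so the screw is near 19.9. The stone is between the stop and the squashed pad and still along the lip. Handing in.

```bash
python3 -c "
from station import r
print(r.sign_off())"
```

```text
the job is handed in; nothing more can be done
None
```

I handed the job in at about 15 s: the stone lies flat against the back lip and is clamped between the pad and the end stop, with the wing screw at about 19.9 rad by my estimate (firm from 18.5), and the arm never went near the scissors, peeler, mug or brush.

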